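# Stage the blank, lift the bolt over its bent keeper, hold the gate ajar

### The arm

A 6-joint arm with a two-finger parallel gripper is mounted at the origin on a cart in front of the work surface, level with it; the furniture and walls round the work are solid. World frame = base frame: x ahead of the robot, y to its left, z up, the work surface at z = 0. Lengths are in m, angles in degrees, forces in N, time in s.
With the tool pointing down it reaches from about 0.4 to 0.825 m from the base axis. Payload 7 kg.
Tool frame: the origin (TCP) lies midway between the tips of the shut fingers; the grasp point (between the pads) lies 19 mm behind it; z points along the fingers, y is the line along which they close (so a half turn about z gives the same grasp; the last joint's range is limited). The gripper opens to 88 mm and grips with 3 to 60 N. Pads are 19 mm wide; open, the fingers measure 130 mm over their backs; the gripper's body (78 mm by 193 mm) begins 47 mm behind the grasp point.
Start: joints at [83.199, 20.546, 0.682, 0, -70.136, -16.507], TCP at [0.267, 0.62, 0.227] pointing down, gripper open.
Joint ranges: [-176.03, 176.03], [-82.01, 121.73], [-58.28, 71.71], [-173.87, 95.51], [-174.79, -0.11], [-173.66, 173.66]. Speed limits (degrees/s): [136.94, 136.94, 172.46, 180, 180, 180].

### API

Orientations are given as [roll, pitch, yaw] about the fixed x, y, z axes, in that order (R = Rz(yaw) Ry(pitch) Rx(roll)).
In Python, from plant import ctrl gives the robot as it stands. The module is installed in compiled form; this text tells all that it offers.
- The arm moves only by the tool send_rows, never from a script. Its argument "plan" is a list that holds one entry, the list of rows, each a list of 6 numbers: the shift along the tool's x, y, z in cm, then the turn, a rotation vector about the tool's x, y, z in degrees. A call has 1 to 8 rows; each row is the pose to reach, as a shift and turn from the pose commanded when the call began, along the tool's axes at that moment; what a row does not reach only later rows make up. A row lasts 1/12 s, in which the tool goes at most 41.7 mm and 7.16 degrees, less where a joint would pass 70% of its speed; a pose out of reach is approached as far as the arm can. A call with a gripper value outside its range is refused whole. "fingers" is the opening, from 0 (shut) to 1 (fully open), set as the call begins (left out, the last holds). The fingers move at their own pace and stop on an object; the grip force is fixed at half the most. Time passes only in rows, so rows that repeat a pose let the fingers close. It gives the time, the measured TCP pose, the force, the opening and the grip force at its end, in the units of the state.
- ctrl.get_obs(): the state, without advancing time (a new reading comes with each control period).
- ctrl.snapshot(name): name is "scene" or "side" or "wrist"; returns a dict with "img" (400x640x3 uint8, red, green, blue), "K" (3x3 intrinsics, pixels), "pose" (4x4, takes a point from camera to world coordinates). Camera axes: x right, y down, z forward; pixel columns grow to the right and rows downward; lengths in m; the calibration is good to about 2 mm. A picture is of the moment at which its call begins. There is no depth.
- ctrl.close_job(): hands the job in; it is judged then, once.
The state is a dict: "clock": time; "joint_pos": joint angles; "qvel": joint speeds; "tau": joint torques, N m; "tool_pos": TCP position; "orientation": TCP orientation; "force": force on the tool from outside, world axes, zero at the start; "moment": the same for the moment, N m; "opening": finger opening in m; "gripper_force": force on a finger pad.
Only numpy, scipy, OpenCV 4.12 (cv2) and the standard library are available. Lean on these libraries where they do the work, as an engineer would, in place of code of your own. Each camera call takes 0.05 s, during which the arm holds its last target. There are 200 camera calls.

### The job

Push the aluminium blank that lies in the gate's way into the corner of the two loading stops right of the gate, square and tight against both. Then, by its lug and without wrenching it, lift the sagging bolt over the bent-up edge of its keeper while pulling it back towards the hinge, and swing the gate towards you so that I can reach the wax part behind it. The gate springs shut by itself, so finish still gripping the lug and holding the gate still, ajar at about thirty degrees, the blank still against its stops; leave the collets, the oil bottle and the try square alone.

Things in the scene. Friction and masses are not known exactly. Their poses are not given: they have to be found in the camera images.
- guard: fixed open-topped chip guard. Origin on the bench under the gate; axes: x away from the robot through the gate, y left, z up. Base plate x -0.155..0.115, y -0.145..0.120 (behind x 0.012: y > -0.105), top z 0.010. Shut gate: plane x = 0, hinge at its left end y = 0.085, free edge y = -0.060, top rail 24 mm thick, top z 0.124. Pen x -0.012..0.110, y -0.096..0.113, height 0.123 (keeper 0.158)
- nest (a point): guard-frame point (-0.081, -0.103, 0.010), guard axes: where the blank's origin lies when it is tight against both loading stops, long side along x. Dark bars 12 mm thick, 18 mm above the plate. End stop: face 41 mm beyond this point in +x, guard y -0.123..-0.073. Side stop: face 25 mm beyond in -y, guard x -0.127..-0.045
- blank: loose aluminium block, 50 (its x) x 82 (its y) x 30 mm high, about 0.3 kg, lying on the plate in front of the gate, long side roughly along the guard's x. Origin at the centre of its underside
- gate (a joint): opening angle of the gate, rad: 0 shut, grows as its free edge swings towards the robot (clockwise from above), stop at 1.2. A spring shuts it: 0.15 N m at 0, 0.3 N m at 0.5 rad
- gate_hinge (a point): point on the gate's upright hinge axis at z = 0.130, the level of the pads under the bolt. Its -y axis points along the gate to the free edge and turns with it. u below: distance from this axis along the gate
- bolt: loose square bolt, 12 wide, 14 high, 176 mm long, about 0.25 kg, in two guides on the gate's top rail (u 14..22 and 46..54 mm, tops z 0.153; play 1.5 mm each side, 5 mm up). Origin under the bar below the lug, u = 111..114 mm when bolted; -y to the nose, which sags 5 mm. Notch under the bar, 6 deep, 11 long, ends 15 mm behind the nose end. Its lug meets the front guide after 50 mm of pull
- bolt_lug (a point): grip point on the bolt's upright flat-sided lug, 16 mm across the gate (x) x 12 mm along it (y) x 40 mm tall: 24 mm above the bar's top, 16 mm below the lug's top. Raise it 5 to 10 mm, then pull it 30 to 38 mm towards the hinge (+y of the gate); pulled without lifting, the bolt catches after 2 to 8 mm; the nose has passed the lip at 22 mm
- bolt_nose (a point): middle of the end face of the bolt's nose, 64 mm ahead of the lug
- keeper: steel staple on the right post round the bolt's nose, open at both ends, inside 18 mm wide, 29 mm high, u 158..182 mm; floor 5 mm below the guide pads; its front edge, u 154..157 mm, is bent up into a lip 5.5 mm high that stands in the bolt's notch. Origin: centre of the top of its post
- collet_a: small steel collet, 22 mm across, 32 mm high, standing on the plate behind the end stop; a bystander
- collet_b: like collet_a, standing on the bench left of the guard; a bystander
- oil_bottle: white oil bottle, 47 mm across, 150 mm high, standing behind the flat black case; a bystander
- try_square: small try square, 86 x 75 x 14 mm, lying on the flat black case right of the guard (top 33 mm above the bench); a bystander
- tower_corner (a point): front left corner, on the bench, of the clear computer tower right of the guard: a fixed box 0.456 m tall that reaches 0.24 m to the right (-y) and 0.41 m back (+x) from here; swing the arm round in front of it

How it is judged:
By the outcome, as a careful person would: the job done as asked, in the order asked, and still so for the second after the job is handed in, while the arm keeps its last pose, push and grip.
It also fails if it takes over 64 s, if anything falls off the work surface, if the arm or the gripper's body presses on something with over 40 N, if the wrist force passes 120 N, or if a joint passes its speed limit or range.

## Working session

There is one attempt and no reset: what is moved stays moved. The work goes in short steps, Python scripts to look and compute and a tool call to move; the robot and the scene stay as the last step left them, time stands still between calls to the robot, and variables do not carry over. Pictures are saved under pics/ and viewed, at most 10 in all, crops included, and the job is handed in when it is done.

Besides the shell and the picture viewer there is one more tool, called after "Emit:" by a JSON object that holds its "api" and its "payload". send_rows: Moves the arm, as the interface text tells. Its arguments: {"type":"object","properties":{"plan":{"type":"array","items":{"type":"array","items":{"type":"array","items":{"type":"number"}}}},"fingers":{"type":"number"}},"required":["plan"]}

```bash
mkdir -p pics; ls; python3 - <<'E'
from plant import ctrl
import cv2,numpy as np,pickle
d={}
for n in("scene","side","wrist"):
    s=ctrl.snapshot(n);d[n]=s
    cv2.imwrite(f"pics/{n}0.png",s["img"][:,:,::-1])
    print(n,np.round(s["K"],1).tolist(),np.round(s["pose"],3).tolist())
pickle.dump(d,open("snap0.pkl","wb"))
print(ctrl.get_obs())
E
```

```text
pics
scene [[428.7, 0.0, 310.2], [0.0, 428.7, 198.4], [0.0, 0.0, 1.0]] [[0.509, -0.545, 0.666, -0.16], [-0.86, -0.315, 0.401, -0.217], [-0.009, -0.777, -0.629, 0.823], [0.0, 0.0, 0.0, 1.0]]
side [[433.3, 0.0, 313.5], [0.0, 433.3, 198.9], [0.0, 0.0, 1.0]] [[0.98, -0.086, 0.18, 0.343], [-0.199, -0.413, 0.889, -0.959], [-0.002, -0.907, -0.422, 0.676], [0.0, 0.0, 0.0, 1.0]]
wrist [[349.0, 0.0, 319.4], [0.0, 349.0, 199.5], [0.0, 0.0, 1.0]] [[-0.395, -0.888, -0.235, 0.33], [-0.919, 0.383, 0.099, 0.592], [0.002, 0.255, -0.967, 0.384], [0.0, 0.0, 0.0, 1.0]]
{'clock': 0.15, 'joint_pos': array([ 8.32006895e+01,  2.05799474e+01,  6.45188488e-01, -1.11738216e-02,
       -7.01344340e+01, -1.65068549e+01]), 'qvel': array([-0.05636821, -0.10620271,  0.09149817,  0.02056547, -0.03023904,
        0.00499771]), 'tau': array([-8.27356434e-04, -5.83275211e+01,  2.93290204e+01,  7.00116009e+00,
        8.79623025e-03, -1.03395407e-04]), 'tool_pos': array([0.26696092, 0.61957478, 0.2258672 ]), 'orientation': array([ 1.79930674e+02, -9.58849788e-03, -2.33099630e+01]), 'force': array([-0.17467484, -0.71611106, -0.84512122]), 'moment': array([0.01983382, 0.01135983, 0.0153514 ]), 'gripper_force': 0.0, 'opening': 0.08765160462474664}
```

View pics/scene0.png

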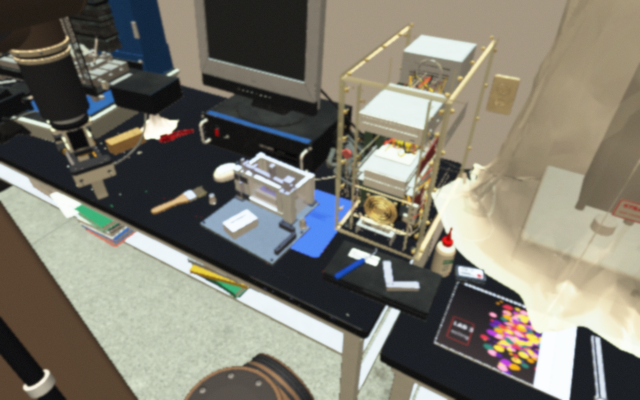

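View pics/side0.png

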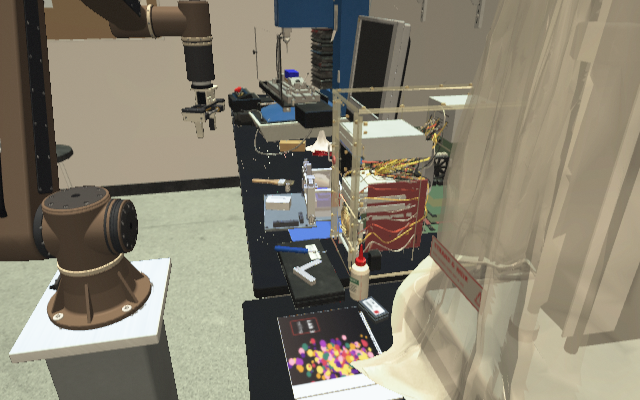

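The scene view shows the guard plate around (262,222), the blank at (240,222), the pen at (275,185), the dark stops at (285,245), and the clear tower to its right. The side view shows the same area at (290,205). I'll enlarge both.

```bash
python3 - <<'E'
import cv2
a=cv2.imread("pics/scene0.png")[145:270,190:330]
b=cv2.imread("pics/side0.png")[150:250,245:345]
cv2.imwrite("pics/c1.png",cv2.resize(a,None,fx=4.8,fy=4.8,interpolation=cv2.INTER_CUBIC))
cv2.imwrite("pics/c2.png",cv2.resize(b,None,fx=6,fy=6,interpolation=cv2.INTER_CUBIC))
E
```

```text
(no output)
```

View pics/c1.png

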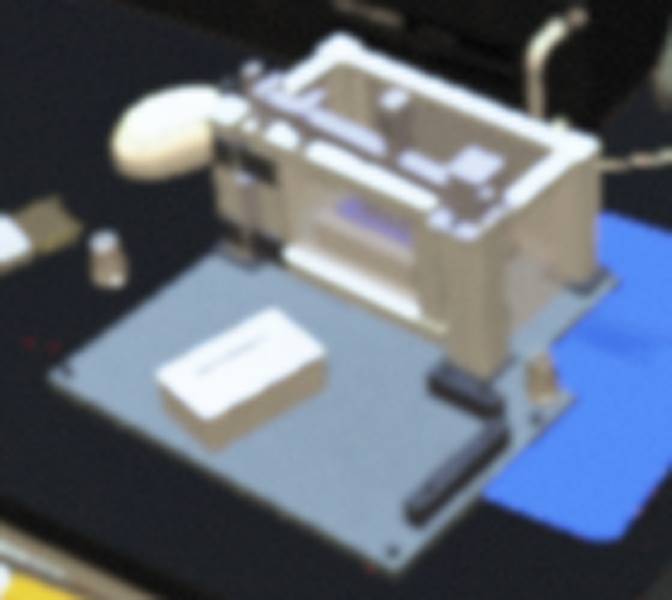

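The enlarged crop shows the plate corners at crop (50,377), (393,573) and (575,398). The blank's top runs (157,375)-(275,308)-(327,352)-(210,418). The bolt lies along the gate's top rail with its lug at about (395,100) and the keeper at (470,175).

```bash
cat > h.py <<'E'
import numpy as np, cv2
from scipy.spatial.transform import Rotation as Rt
def ray(s,uv,z):
    K,P=s["K"],s["pose"]; uv=np.atleast_2d(uv).astype(float)
    d=(np.linalg.inv(K)@np.c_[uv,np.ones(len(uv))].T).T@P[:3,:3].T; o=P[:3,3]
    return o+d*((z-o[2])/d[:,2])[:,None]
def proj(s,X):
    P=s["pose"];c=(np.atleast_2d(X)-P[:3,3])@P[:3,:3]; q=c@s["K"].T; return q[:,:2]/q[:,2:]
def fit2(src,dst):  # rigid 2D src->dst: th,t,resid
    a,b=src.mean(0),dst.mean(0);A,B=src-a,dst-b
    th=np.arctan2((A[:,0]*B[:,1]-A[:,1]*B[:,0]).sum(),(A*B).sum())
    R=np.array([[np.cos(th),-np.sin(th)],[np.sin(th),np.cos(th)]]); t=b-R@a
    return th,t,dst-(src@R.T+t)
E
python3 - <<'E'
import pickle;from h import *
d=pickle.load(open("snap0.pkl","rb"));s=d["scene"]
px=np.array([[50,377],[393,573],[575,398]])/4.8+[190,145]
w=ray(s,px,.010)[:,:2]; g=np.array([[-.155,.12],[-.155,-.145],[.012,-.145]])
th,t,r=fit2(g,w);print(np.degrees(th),t,r)
bl=ray(s,np.array([[157,375],[275,308],[327,352],[210,418]])/4.8+[190,145],.040)[:,:2]
R=np.array([[np.cos(th),-np.sin(th)],[np.sin(th),np.cos(th)]])
print((bl-t)@R, ((bl-t)@R).mean(0), bl.mean(0))
lug=ray(s,np.array([[395,98]])/4.8+[190,145],.184)[:,:2];print(lug,(lug-t)@R)
E
```

```text
-5.441375365980711 [0.59032551 0.37942872] [[ 8.34752266e-04 -1.74934532e-03]
 [ 4.09311784e-04  4.18101552e-05]
 [-1.24406405e-03  1.70753517e-03]]
[[-0.13733457  0.04122805]
 [-0.05513173  0.02654827]
 [-0.06663066 -0.02424839]
 [-0.1455076  -0.00799031]] [-0.10115114  0.00888441] [0.49047267 0.39786497]
[[0.58443044 0.34631241]] [[-0.00272818 -0.03352609]]
```

View pics/c2.png

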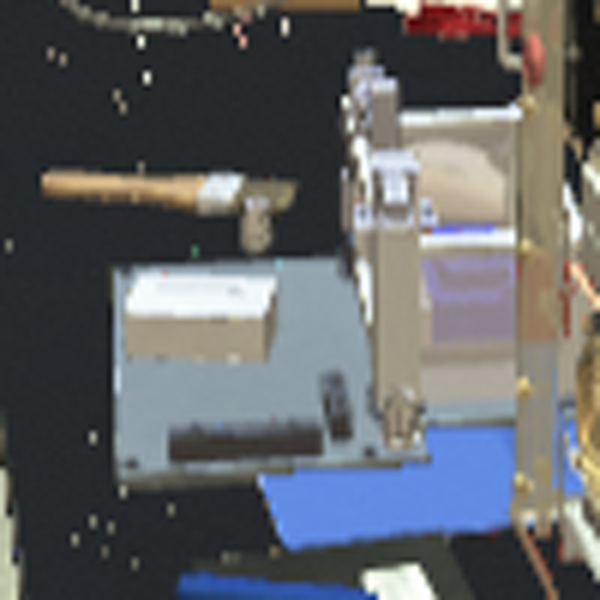

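The side crop shows the bolt's bright lug near the gate top at crop (370,70)-(390,190), the end and side stops at (335,400) and (245,440), and a tower upright at about (540,500). Next I'll bring the wrist camera over the guard.

```bash
cat >> h.py <<'E'
def go(p,yaw,o,rp=(180.,0.)):
    "row taking the tool from state o to TCP p, yaw deg"
    R0=Rt.from_euler("xyz",o["orientation"],degrees=True); R1=Rt.from_euler("xyz",[rp[0],rp[1],yaw],degrees=True)
    d=R0.inv().apply(np.array(p)-o["tool_pos"])*100
    return np.round(np.r_[d,(R0.inv()*R1).as_rotvec(degrees=True)],2).tolist()
def G(p,th,t):
    c,s=np.cos(th),np.sin(th); p=np.array(p,float); return np.array([c*p[0]-s*p[1]+t[0],s*p[0]+c*p[1]+t[1],p[2]])
E
python3 - <<'E'
from plant import ctrl;from h import *;import pickle
o=ctrl.get_obs();print(go([.51,.377,.25],-5.4,o))
d=pickle.load(open("snap0.pkl","rb"))
print(ray(d["side"],[[245+535/6,150+520/6]],0))
E
```

```text
[31.92, 12.66, -2.39, 0.07, 0.0, -17.91]
[[0.63865998 0.17889777 0.        ]]
```

Emit:
{"api": "send_rows", "payload": {"plan": [[[8, 3.2, -0.6, 0, 0, -4.5], [12, 4.8, -0.9, 0, 0, -7], [16, 6.4, -1.2, 0, 0, -9], [20, 8, -1.5, 0, 0, -11.5], [24, 9.6, -1.8, 0, 0, -14], [28, 11.1, -2.1, 0, 0, -16], [31.9, 12.7, -2.4, 0, 0, -17.9], [31.9, 12.7, -2.4, 0, 0, -17.9]]]}}

```text
clock: 0.82
tool_pos: [0.5031, 0.383, 0.2499]
orientation: [180.0, 0.0, -5.3]
force: [1.2, 0.5, -0.2]
opening: 0.0879
gripper_force: 0.0
```

Emit:
{"api": "send_rows", "payload": {"plan": [[[0, 0, 0, 0, 0, 0], [0, 0, 0, 0, 0, 0], [0, 0, 0, 0, 0, 0]]], "fingers": 0}}

```text
clock: 1.07
tool_pos: [0.5022, 0.3843, 0.2494]
orientation: [180.0, 0.0, -5.5]
force: [-0.1, -0.2, -0.6]
opening: 0.0734
gripper_force: 0.0
```

```bash
python3 - <<'E'
from plant import ctrl
import cv2,numpy as np,pickle
o=ctrl.get_obs();s=ctrl.snapshot("wrist");pickle.dump((s,o),open("w1.pkl","wb"))
cv2.imwrite("pics/w1.png",cv2.resize(s["img"][:,:,::-1],(800,500),interpolation=cv2.INTER_CUBIC))
print(o["clock"],o["tool_pos"],o["orientation"],o["joint_pos"],o["opening"])
E
```

```text
1.0667 [0.50224641 0.3842922  0.24944281] [ 1.79983498e+02  2.92367121e-02 -5.48462003e+00] [ 5.50656185e+01  1.58395531e+01 -3.04048973e+00 -1.83287667e-02
 -7.11487022e+01  2.94556923e+01] 0.07340201541729487
```

View pics/w1.png

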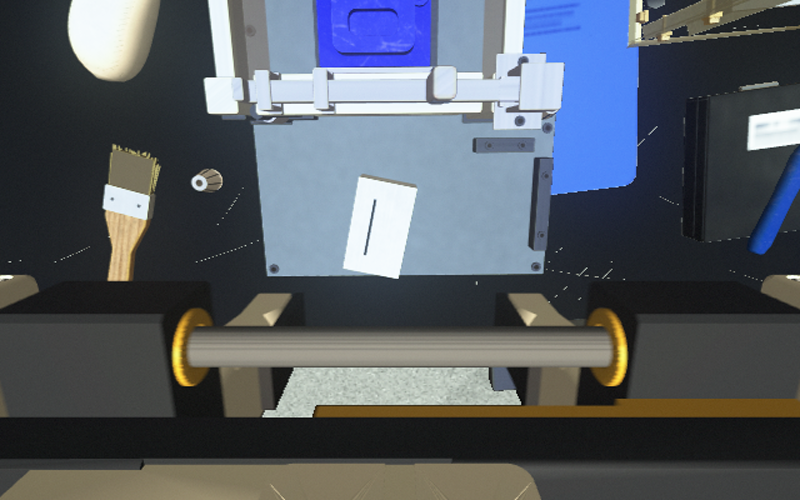

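The wrist view (800 px scale) shows the plate's front corners at (266,277) and (545,274), and the blank's top with corners (362,176), (417,186), (398,278) and (344,269). The end stop is at (504,145) and the side stop at (541,203). The bolt lies along row ~85, with lug top (443,83), guides (263,88) and (321,88), and keeper (528,85). I'll measure these by masks.

```bash
cat > meas.py <<'E'
from h import *
def quad(m,off):
    cs,_=cv2.findContours(m.astype(np.uint8),cv2.RETR_EXTERNAL,cv2.CHAIN_APPROX_NONE)
    c=max(cs,key=cv2.contourArea); return cv2.boxPoints(cv2.minAreaRect(c))+off, cv2.contourArea(c)
def roi(img,x0,y0,x1,y1): return img[y0:y1,x0:x1].astype(int),np.array([x0,y0])
E
python3 - <<'E'
import pickle;from meas import *
s,o=pickle.load(open("w1.pkl","rb"));im=s["img"]
a,off=roi(im,205,95,445,226)
white=(a.min(2)>200); q,ar=quad(white,off);print("blank",q.tolist(),ar)
b=ray(s,q,.040)[:,:2]
for n,R in dict(end=(372,106,432,126),side=(420,124,444,205)).items():
    a,off=roi(im,*R);m=a.max(2)<110;q,ar=quad(m,off);print(n,q.round(1).tolist(),ar);w=ray(s,q,.028);print(w[:,:2].round(4).tolist())
print("blank",b.round(4).tolist(),b.mean(0))
# plate front edge & left edge
a,off=roi(im,205,95,445,226)
P=np.array([[266,277],[545,274]])/1.25;print("plate",ray(s,P,.01)[:,:2])
th,t,r=fit2(np.array([[-.155,.12],[-.155,-.145]]),ray(s,P,.01)[:,:2]);print(np.degrees(th),t,r)
L=np.array([[443,83]])/1.25;print("lug",ray(s,L,.182))
for y in (60,66,72,80):print(y,[tuple(im[y,x]) for x in range(340,372,4)])
E
```

```text
blank [[272.42308044433594, 213.88461303710938], [287.0, 141.00000381469727], [333.3461456298828, 150.26922607421875], [318.76922607421875, 223.15383911132812]] 3330.0
end [[378.0, 111.0], [380.0, 111.0], [380.0, 121.0], [378.0, 121.0]] 19.0
[[0.561, 0.3162], [0.5608, 0.3141], [0.5505, 0.3146], [0.5507, 0.3168]]
side [[412.8, 196.3], [427.8, 123.3], [441.0, 126.0], [426.0, 199.0]] 276.5
[[0.4645, 0.2822], [0.5433, 0.2642], [0.5391, 0.2502], [0.4599, 0.2675]]
blank [[0.4625, 0.4397], [0.54, 0.4143], [0.5258, 0.3669], [0.447, 0.3899]] [0.49381468 0.4026962 ]
plate [[0.45091601 0.51712796]
 [0.42845384 0.25079279]]
-4.82080191165932 [0.59518709 0.38339002] [[ 9.58346418e-05  1.13631655e-03]
 [-9.58346418e-05 -1.13631655e-03]]
lug [[0.59255452 0.35400577 0.182     ]]
60 [(np.uint8(241), np.uint8(249), np.uint8(253)), (np.uint8(108), np.uint8(104), np.uint8(114)), (np.uint8(215), np.uint8(228), np.uint8(234)), (np.uint8(205), np.uint8(221), np.uint8(242)), (np.uint8(210), np.uint8(225), np.uint8(244)), (np.uint8(214), np.uint8(228), np.uint8(245)), (np.uint8(211), np.uint8(225), np.uint8(
[... 486 characters left out ...]
np.uint8(106), np.uint8(105), np.uint8(111)), (np.uint8(217), np.uint8(229), np.uint8(234)), (np.uint8(219), np.uint8(231), np.uint8(247)), (np.uint8(214), np.uint8(227), np.uint8(245)), (np.uint8(215), np.uint8(229), np.uint8(246)), (np.uint8(212), np.uint8(223), np.uint8(220)), (np.uint8(209), np.uint8(224), np.uint8(243))]
80 [(np.uint8(200), np.uint8(208), np.uint8(202)), (np.uint8(94), np.uint8(95), np.uint8(101)), (np.uint8(97), np.uint8(102), np.uint8(115)), (np.uint8(95), np.uint8(95), np.uint8(103)), (np.uint8(98), np.uint8(98), np.uint8(105)), (np.uint8(133), np.uint8(143), np.uint8(158)), (np.uint8(191), np.uint8(198), np.uint8(189)), (np.uint8(188), np.uint8(195), np.uint8(185))]
```

```bash
python3 - <<'E'
import pickle;from meas import *
s,o=pickle.load(open("w1.pkl","rb"));g=cv2.cvtColor(s["img"],cv2.COLOR_RGB2GRAY).astype(int)
print("col403",g[104:128,403].tolist());print("col390",g[104:128,390].tolist())
for r in (140,160,185):print("row",r,g[r,415:450].tolist())
print("row116",g[116,370:440].tolist())
print("col428",g[120:205,429].tolist())
for c in(240,340,420):print("front",c,g[212:228,c].tolist())
for r in(130,180,210):print("left",r,g[r,198:222].tolist())
print("lugrow72",g[72,335:375].tolist());print("lugcol354",g[44:90,354].tolist())
print("barcol 300",g[50:95,300].tolist())
E
```

```text
col403 [163, 161, 163, 162, 162, 163, 106, 107, 105, 106, 104, 101, 103, 105, 108, 106, 107, 113, 150, 160, 159, 160, 161, 160]
col390 [164, 163, 162, 163, 161, 160, 97, 108, 107, 103, 103, 92, 77, 86, 104, 97, 109, 113, 130, 159, 159, 159, 159, 158]
row 140 [159, 158, 159, 159, 159, 160, 156, 158, 159, 159, 151, 79, 48, 50, 49, 59, 104, 99, 85, 97, 87, 65, 63, 72, 102, 103, 120, 135, 134, 134, 133, 134, 132, 134, 135]
row 160 [158, 159, 157, 158, 158, 156, 155, 156, 159, 146, 52, 47, 47, 46, 65, 101, 100, 101, 101, 101, 101, 102, 99, 99, 92, 56, 46, 47, 43, 43, 43, 42, 43, 43, 45]
row 185 [159, 159, 158, 159, 160, 158, 157, 150, 76, 45, 44, 47, 55, 103, 101, 97, 67, 80, 80, 89, 87, 100, 93, 53, 42, 41, 42, 42, 44, 38, 42, 41, 39, 38, 40]
row116 [161, 161, 163, 161, 162, 161, 162, 153, 79, 60, 66, 109, 105, 105, 105, 105, 105, 102, 99, 105, 77, 76, 79, 96, 107, 102, 105, 103, 103, 103, 102, 105, 105, 103, 103, 103, 104, 100, 101, 103, 100, 104, 102, 100, 82, 101, 93, 72, 73, 77, 104, 102, 101, 101, 100, 102, 106, 128, 158, 159, 160, 158, 159, 159, 160, 162, 163, 163, 165, 164]
col428
[... 965 characters left out ...]
 165, 163, 165, 164]
lugrow72 [220, 221, 221, 220, 218, 192, 99, 103, 103, 106, 109, 142, 201, 226, 227, 228, 230, 229, 228, 227, 226, 225, 226, 226, 227, 227, 227, 227, 225, 219, 181, 223, 222, 222, 223, 223, 223, 221, 221, 222]
lugcol354 [160, 160, 159, 160, 160, 160, 162, 161, 146, 228, 224, 223, 224, 225, 220, 218, 221, 223, 224, 226, 226, 225, 225, 227, 227, 228, 229, 229, 227, 225, 226, 226, 225, 223, 201, 124, 96, 95, 102, 245, 245, 246, 247, 247, 247, 246]
barcol 300 [95, 91, 92, 76, 228, 225, 225, 224, 197, 248, 247, 247, 247, 224, 221, 217, 220, 221, 221, 222, 219, 219, 220, 218, 220, 218, 219, 218, 218, 220, 223, 90, 192, 247, 247, 246, 247, 248, 248, 246, 239, 107, 113, 165, 166]
```

```bash
python3 - <<'E'
import pickle;from meas import *;from scipy.optimize import least_squares
s,o=pickle.load(open("w1.pkl","rb"))
F=[((240,220.6),.01,0,-.155),((340,219.5),.01,0,-.155),((420,218.6),.01,0,-.155),((205.0,130),.01,1,.12),((209.0,180),.01,1,.12),((211.8,210),.01,1,.12),
((403,121.9),.028,0,-.040),((390,122.0),.028,0,-.040),((403,109.6),.028,0,-.028),((430.2,140),.028,1,-.128),((428.6,160),.028,1,-.128),((427.2,185),.028,1,-.128)]
W=[ray(s,[f[0]],f[1])[0] for f in F]
def res(p):
    c,n=np.cos(p[0]),np.sin(p[0]);out=[]
    for f,w in zip(F,W):
        d=w[:2]-p[1:];out.append((c*d[0]+n*d[1] if f[2]==0 else -n*d[0]+c*d[1])-f[3])
    return np.array(out)*1000
r=least_squares(res,[-.09,.59,.38]);th,t=r.x[0],r.x[1:];print(np.degrees(th),t,r.fun.round(1))
pickle.dump((th,t),open("guard.pkl","wb"))
inv=lambda w:G(np.r_[np.array(w[:2])-t,w[2]],-th,[0,0])
lug=ray(s,[[356,65.5]],.182)[0];print("lug",lug,inv(lug))
q=np.array([[272.4,213.9],[287,141],[333.3,150.3],[318.8,223.2]]);b=ray(s,q,.04);print("blank",[inv(x)[:2].round(4).tolist() for x in b],inv(b.mean(0)))
from plant import ctrl;o=ctrl.get_obs()
for p in [(-.10,.085,.10),(-.10,.085,.022)]:print(G(p,th,t),go(G(p,th,t),np.degrees(th),o))
E
```

```text
-4.95819021074574 [0.59597316 0.38401844] [-0.   0.3  0.5 -0.6  0.1  0.  -0.5 -0.5  0.2  0.2  0.4 -0.1]
lug [0.59297438 0.35300319 0.182     ] [-0.00030695 -0.03115837  0.182     ]
blank [[-0.1378, 0.044], [-0.0584, 0.0253], [-0.0685, -0.023], [-0.149, -0.0071]] [-0.10341639  0.00978868  0.04      ]
[0.5036938  0.47734325 0.1       ] [-0.67, -9.23, 14.94, 0.02, 0.03, -0.45]
[0.5036938  0.47734325 0.022     ] [-0.67, -9.23, 22.74, 0.02, 0.03, -0.45]
```

Emit:
{"api": "send_rows", "payload": {"plan": [[[-0.3, -3, 2, 0, 0, -0.2], [-0.5, -6, 5, 0, 0, -0.4], [-0.7, -9.2, 8, 0, 0, -0.5], [-0.7, -9.2, 11.5, 0, 0, -0.5], [-0.7, -9.2, 15, 0, 0, -0.5], [-0.7, -9.2, 18.5, 0, 0, -0.5], [-0.7, -9.2, 21.5, 0, 0, -0.5], [-0.7, -9.2, 22.7, 0, 0, -0.5]]], "fingers": 0}}

```text
clock: 1.78
tool_pos: [0.5006, 0.4758, 0.0175]
orientation: [179.7, 0.2, -4.8]
force: [-1.0, -1.2, -1.1]
opening: 0.016
gripper_force: 0.0
```

Emit:
{"api": "send_rows", "payload": {"plan": [[[0, 0.7, 0, 0, 0, 0], [0, 1.4, 0, 0, 0, 0], [0, 2.1, 0, 0, 0, 0], [0, 2.8, 0, 0, 0, 0], [0, 3.6, 0, 0, 0, 0], [0, 4.4, 0, 0, 0, 0], [0, 5.2, 0, 0, 0, 0], [0, 6.0, 0, 0, 0, 0]]]}}

```text
clock: 2.45
tool_pos: [0.4994, 0.4176, 0.0242]
orientation: [-179.8, -0.1, -4.9]
force: [0.2, 4.8, 3.2]
opening: 0.0006
gripper_force: 1.9
```

Emit:
{"api": "send_rows", "payload": {"plan": [[[0, 0.9, 0, 0, 0, 0], [0, 1.8, 0, 0, 0, 0], [0, 2.7, 0, 0, 0, 0], [0, 3.6, 0, 0, 0, 0], [0, 4.5, 0, 0, 0, 0], [0, 5.3, 0, 0, 0, 0], [0, 5.8, 0, 0, 0, 0], [0, 6.0, 0, 0, 0, 0]]]}}

```text
clock: 3.12
tool_pos: [0.4933, 0.3561, 0.0226]
orientation: [180.0, 0.0, -4.9]
force: [-0.2, 3.5, 1.6]
opening: 0.0004
gripper_force: 1.6
```

```bash
python3 - <<'E'
from plant import ctrl;from h import *;import pickle
th,t=pickle.load(open("guard.pkl","rb"))
o=ctrl.get_obs();s=ctrl.snapshot("wrist");pickle.dump((s,o),open("w2.pkl","wb"))
cv2.imwrite("pics/w2.png",s["img"][:,:,::-1])
p=o["tool_pos"];print(o["clock"],p,G(np.r_[p[:2]-t,p[2]],-th,[0,0]),o["orientation"],o["force"],o["opening"])
E
```

```text
3.1167 [0.49330028 0.35611981 0.02263256] [-0.09987744 -0.03666813  0.02263256] [ 1.79957867e+02  3.18714519e-02 -4.94454659e+00] [-0.15333539  3.50923583  1.55425769] 0.0003757250733217727
```

View pics/w2.png

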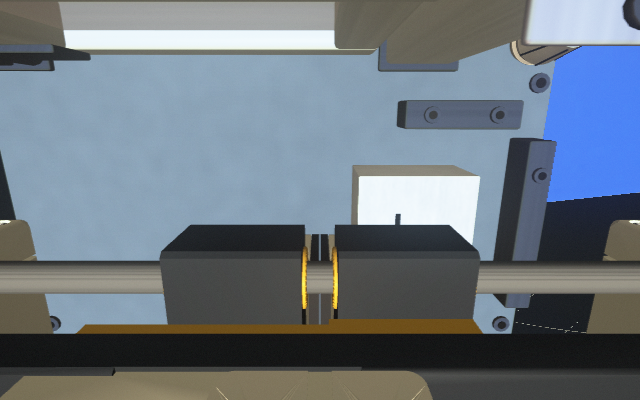

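The view shows the blank's top at (359–479, 178), square to the plate, with the side stop to its right at (515,225) and the end stop ahead at (460,115). I'll push on, then go round to its near end.

Emit:
{"api": "send_rows", "payload": {"plan": [[[0, 0.4, 0, 0, 0, 0], [0, 0.8, 0, 0, 0, 0], [0, 1.2, 0, 0, 0, 0], [0, 1.6, 0, 0, 0, 0], [0, 1.8, 0, 0, 0, 0], [0, 1.8, 0, 0, 0, 0]]]}}

```text
clock: 3.67
tool_pos: [0.4916, 0.3383, 0.0225]
orientation: [179.9, 0.1, -4.9]
force: [0.3, 0.3, -0.2]
opening: 0.0005
gripper_force: 0.0
```

Emit:
{"api": "send_rows", "payload": {"plan": [[[0, -0.8, 0, 0, 0, 0], [0, -1.8, 0, 0, 0, 0], [-2.5, -1.8, 0, 0, 0, 0], [-5, -1.8, 0, 0, 0, 0], [-7.8, -1.8, 0, 0, 0, 0], [-7.9, 1, 0, 0, 0, 0], [-7.9, 3.6, 0, 0, 0, 0], [-7.9, 4.8, 0, 0, 0, 0]]]}}

```text
clock: 4.33
tool_pos: [0.4076, 0.2966, 0.0225]
orientation: [179.9, 0.1, -4.9]
force: [0.2, -0.9, -0.1]
opening: 0.0006
gripper_force: 0.0
```

```bash
python3 - <<'E'
from plant import ctrl;from h import *;import pickle
th,t=pickle.load(open("guard.pkl","rb"));inv=lambda p:G(np.r_[p[:2]-t,p[2]],-th,[0,0]).round(4)
o=ctrl.get_obs();s=ctrl.snapshot("wrist");pickle.dump((s,o),open("w3.pkl","wb"))
p=o["tool_pos"];print(o["clock"],inv(p),o["orientation"],o["force"])
g=cv2.cvtColor(s["img"],cv2.COLOR_RGB2GRAY).astype(int)
c=proj(s,[G(q,th,t) for q in [(-.103,-.103,.04),(-.062,-.103,.04),(-.103,-.078,.04),(-.103,-.128,.04)]]);print(c.round(1).tolist())
h=s["img"].astype(int);m=((h.min(2)>225)).astype(np.uint8)
cs,_=cv2.findContours(m,cv2.RETR_EXTERNAL,cv2.CHAIN_APPROX_NONE)
for k in sorted(cs,key=cv2.contourArea)[-4:]:
    b=cv2.boundingRect(k);print(b,cv2.contourArea(k)); x,y,w,hh=b
    print([inv(r).tolist()[:2] for r in ray(s,[[x,y],[x+w,y],[x,y+hh],[x+w,y+hh]],.04)])
E
```

```text
4.3333 [-0.1801 -0.1033  0.0225] [ 1.79886915e+02  8.02579890e-02 -4.85876011e+00] [ 0.23156948 -0.8947053  -0.13131357]
[[318.5, 84.9], [318.7, -37.1], [253.3, 84.7], [383.7, 85.1]]
(282, 0, 3, 1) 0.0
[[-0.0738, -0.0897], [-0.0738, -0.0908], [-0.0741, -0.0897], [-0.0741, -0.0908]]
(630, 221, 10, 2) 4.0
[[-0.1577, -0.2353], [-0.1577, -0.2395], [-0.1586, -0.2355], [-0.1586, -0.2397]]
(0, 221, 10, 2) 4.0
[[-0.1581, 0.0316], [-0.1581, 0.0273], [-0.159, 0.0318], [-0.1589, 0.0275]]
(237, 0, 131, 180) 20020.0
[[-0.0739, -0.0735], [-0.0737, -0.1209], [-0.1402, -0.0696], [-0.1401, -0.1234]]
```

Emit:
{"api": "send_rows", "payload": {"plan": [[[1, -0.4, 0, 0, 0, 0], [2, -0.5, 0, 0, 0, 0], [2.7, -0.5, 0, 0, 0, 0], [3.2, -0.5, 0, 0, 0, 0], [3.7, -0.5, 0, 0, 0, 0], [4.2, -0.5, 0, 0, 0, 0], [4.5, -0.5, 0, 0, 0, 0], [4.5, -0.5, 0, 0, 0, 0]]]}}

```text
clock: 5.05
tool_pos: [0.4547, 0.2994, 0.0225]
orientation: [180.0, 0.0, -4.9]
force: [-1.1, 0.8, -1.6]
opening: 0.0004
gripper_force: 0.6
```

Emit:
{"api": "send_rows", "payload": {"plan": [[[0.1, 0, 0, 0, 0, 0], [0.2, 0, 0, 0, 0, 0], [0.3, 0, 0, 0, 0, 0], [0.35, 0, 0, 0, 0, 0], [0.35, 0, 0, 0, 0, 0]]]}}

```text
clock: 5.47
tool_pos: [0.4549, 0.2992, 0.0225]
orientation: [179.9, 0.2, -4.9]
force: [-22.4, 6.9, 10.3]
opening: 0.0007
gripper_force: 11.1
```

Emit:
{"api": "send_rows", "payload": {"plan": [[[-0.7, 0, 0, 0, 0, 0], [-1.5, -0.5, 0, 0, 0, 0], [-1.5, -3.5, 0, 0, 0, 0], [-1.5, -6.2, 0, 0, 0, 0], [0.5, -6.2, 0, 0, 0, 0], [2.8, -6.2, 0, 0, 0, 0], [4.6, -6.2, 0, 0, 0, 0], [4.6, -6.2, 0, 0, 0, 0]]]}}

```text
clock: 6.13
tool_pos: [0.512, 0.3576, 0.0226]
orientation: [-180.0, -0.1, -4.9]
force: [0.5, 0.7, 0.3]
opening: 0.0006
gripper_force: 0.0
```

Emit:
{"api": "send_rows", "payload": {"plan": [[[0, 0.6, 0, 0, 0, 0], [0, 1.0, 0, 0, 0, 0], [0, 1.3, 0, 0, 0, 0], [0, 1.6, 0, 0, 0, 0], [0, 1.8, 0, 0, 0, 0], [0, 2.0, 0, 0, 0, 0], [0, 2.1, 0, 0, 0, 0], [0, 2.1, 0, 0, 0, 0]]]}}

```text
clock: 6.8
tool_pos: [0.5072, 0.336, 0.023]
orientation: [-180.0, -0.0, -4.9]
force: [-0.0, -0.3, -0.5]
opening: 0.0007
gripper_force: 0.0
```

Emit:
{"api": "send_rows", "payload": {"plan": [[[0, 0.1, 0, 0, 0, 0], [0, 0.2, 0, 0, 0, 0], [0, 0.3, 0, 0, 0, 0], [0, 0.3, 0, 0, 0, 0]]]}}

```text
clock: 7.13
tool_pos: [0.5072, 0.3336, 0.0229]
orientation: [-180.0, -0.0, -4.9]
force: [-0.8, 2.8, -0.3]
opening: 0.0007
gripper_force: 1.2
```

Emit:
{"api": "send_rows", "payload": {"plan": [[[0, 0.1, 0, 0, 0, 0], [0, 0.2, 0, 0, 0, 0], [0, 0.3, 0, 0, 0, 0], [0, 0.4, 0, 0, 0, 0], [0, 0.4, 0, 0, 0, 0]]]}}

```text
clock: 7.55
tool_pos: [0.5069, 0.3295, 0.0229]
orientation: [-180.0, -0.0, -4.9]
force: [-0.3, 4.0, 0.0]
opening: 0.0002
gripper_force: 2.1
```

Emit:
{"api": "send_rows", "payload": {"plan": [[[0, 0.1, 0, 0, 0, 0], [0, 0.2, 0, 0, 0, 0], [0, 0.3, 0, 0, 0, 0], [0, 0.3, 0, 0, 0, 0]]]}}

```text
clock: 7.88
tool_pos: [0.507, 0.3294, 0.0232]
orientation: [-179.7, -0.1, -4.9]
force: [-4.2, 14.4, -3.1]
opening: 0.0005
gripper_force: 6.7
```

Emit:
{"api": "send_rows", "payload": {"plan": [[[0, -0.3, 0, 0, 0, 0], [-0.3, -0.8, 0, 0, 0, 0], [-1, -1, -2, 0, 0, 0], [-1.5, -1, -6, 0, 0, 0], [-1.5, -1, -10, 0, 0, 0], [-1.5, -0.5, -14, 0, 0, 0], [-1.5, -0.5, -18, 0, 0, 0], [-1.5, -0.5, -22, 0, 0, 0]]]}}

```text
clock: 8.55
tool_pos: [0.4913, 0.331, 0.2448]
orientation: [179.9, 0.0, -4.9]
force: [1.5, 1.0, -0.5]
opening: 0.0006
gripper_force: 0.0
```

Emit:
{"api": "send_rows", "payload": {"plan": [[[0, 0, 0, 0, 0, 0], [0, 0, 0, 0, 0, 0], [0, 0, 0, 0, 0, 0]]]}}

```text
clock: 8.8
tool_pos: [0.4915, 0.3317, 0.2425]
orientation: [180.0, 0.0, -4.9]
force: [-0.3, 0.1, -1.6]
opening: 0.0004
gripper_force: 0.0
```

```bash
python3 - <<'E'
from plant import ctrl;from h import *;import pickle
th,t=pickle.load(open("guard.pkl","rb"));inv=lambda p:G(np.r_[p[:2]-t,p[2]],-th,[0,0]).round(4)
o=ctrl.get_obs();s=ctrl.snapshot("wrist");pickle.dump((s,o),open("w4.pkl","wb"))
print(o["clock"],inv(o["tool_pos"]),o["tool_pos"],o["orientation"])
c=proj(s,[G(q,th,t) for q in [(-.081,-.103,.04),(0,-.0275,.17)]]);print(c)
im=s["img"][20:240,210:530,::-1];cv2.imwrite("pics/w4.png",cv2.resize(im,None,fx=2.5,fy=2.5,interpolation=cv2.INTER_CUBIC))
E
```

```text
8.8 [-0.0996 -0.0611  0.2425] [0.49145976 0.33170629 0.24245567] [ 1.79960891e+02  3.69557612e-02 -4.93795102e+00]
[[359.38035441 157.32100514]
 [264.36376269  55.43489879]]
```

View pics/w4.png

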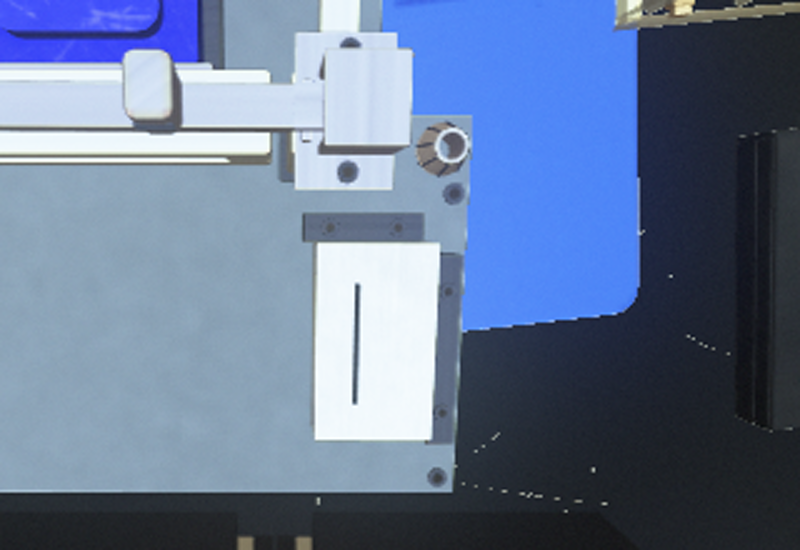

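The blank sits in the corner, with its top at crop (316,243)-(440,242)-(434,440)-(314,440), the end stop at (363,227) above it and the side stop at (445,345) to its right. The lug top is at (150,88). I'll check squareness by rays and measure the lug.

```bash
python3 - <<'E'
import pickle;from h import *
th,t=pickle.load(open("guard.pkl","rb"));inv=lambda p:G(np.r_[p[:2]-t,p[2]],-th,[0,0])
s,o=pickle.load(open("w4.pkl","rb"));g=cv2.GaussianBlur(cv2.cvtColor(s["img"],cv2.COLOR_RGB2GRAY),(3,3),0).astype(float)
def edge(p0,p1):  # subpixel strongest gradient along segment
    n=81;q=np.linspace(p0,p1,n);v=cv2.remap(g.astype(np.float32),q[:,0].astype(np.float32)[None],q[:,1].astype(np.float32)[None],cv2.INTER_LINEAR)[0]
    d=np.abs(np.gradient(v));i=d.argmax();w=slice(max(i-6,0),i+7);return (q[w]*d[w,None]).sum(0)/d[w].sum()
f=lambda x,y:np.array([210+x/2.5,20+y/2.5])
def line(name,segs,z,ax):
    P=np.array([inv(ray(s,[edge(f(*a),f(*b))],z)[0])[:2] for a,b in segs]);k=np.polyfit(P[:,1-ax],P[:,ax],1)
    print(name,P[:,ax].round(4),"slope deg",np.degrees(k[0]).round(2))
line("blank +x",[((c,228),(c,258)) for c in(325,345,375,410,430)],.04,0)
line("blank -x",[((c,425),(c,455)) for c in(325,345,375,410,425)],.04,0)
line("blank left",[((303,r),(328,r)) for r in(260,300,340,380,420)],.04,1)
line("blank right",[((425,r),(444,r)) for r in(262,300,340,380,420)],.04,1)
line("end back",[((c,205),(c,220)) for c in(315,345,375,410)],.028,0)
line("side outer",[((452,r),(474,r)) for r in(345,370,400,430)],.028,1)
line("plate right",[((455,r),(485,r)) for r in(150,200,250,300)],.010,1)
line("plate front",[((c,480),(c,505)) for c in(50,120,200,280)],.010,0)
z=.182
line("lug left",[((112,r),(135,r)) for r in(70,85,100)],z,1);line("lug right",[((162,r),(185,r)) for r in(70,85,92)],z,1)
line("lug near",[((c,108),(c,122)) for c in(138,150,160)],z,0);line("lug far",[((c,40),(c,62)) for c in(138,150,160)],z,0)
E
```

```text
blank +x [-0.0396 -0.0396 -0.0396 -0.0396 -0.0397] slope deg 0.04
blank -x [-0.1216 -0.1216 -0.1216 -0.1216 -0.1216] slope deg -0.02
blank left [-0.0786 -0.078  -0.0781 -0.0783 -0.0785] slope deg 0.01
blank right [-0.1287 -0.1278 -0.128  -0.1287 -0.1281] slope deg -0.09
end back [-0.0278 -0.0278 -0.0278 -0.0278] slope deg -0.04
side outer [-0.1408 -0.1414 -0.141  -0.1416] slope deg 0.85
plate right [-0.1411 -0.1413 -0.1445 -0.1436] slope deg 2.88
plate front [-0.1546 -0.1545 -0.1545 -0.1545] slope deg -0.05
lug left [-0.0254 -0.0264 -0.0268] slope deg 12.62
lug right [-0.0387 -0.0397 -0.0397] slope deg 11.97
lug near [-0.0075 -0.0075 -0.0075] slope deg -0.09
lug far [0.0071 0.0071 0.0071] slope deg 0.15
```

The blank is square and tight: face at x −0.040, side at y −0.128, slopes under 0.1°. Next I turn the tool across the gate above the lug and open the fingers.

Emit:
{"api": "send_rows", "payload": {"plan": [[[2, -0.6, 0, 0, 0, 7], [4, -1.2, 0, 0, 0, 14], [6, -1.8, 0, 0, 0, 21], [8, -2.4, 0, 0, 0, 28], [9.9, -3, 0, 0, 0, 35], [9.9, -3, 0, 0, 0, 42], [9.9, -3, 0, 0, 0, 49], [9.9, -3, 0, 0, 0, 56]]], "fingers": 1}}

```text
clock: 9.52
tool_pos: [0.5929, 0.353, 0.2397]
orientation: [179.7, -0.1, -61.3]
force: [-0.0, -1.0, -0.0]
opening: 0.0481
gripper_force: 0.0
```

Emit:
{"api": "send_rows", "payload": {"plan": [[[0, 0, 0, 0, 0, 7], [0, 0, 0, 0, 0, 14], [0, 0, 0, 0, 0, 21], [0, 0, 0, 0, 0, 28], [0, 0, 0, 0, 0, 34], [0, 0, 0, 0, 0, 34], [0, 0, 0, 0, 0, 34]]]}}

```text
clock: 10.1
tool_pos: [0.5927, 0.3534, 0.241]
orientation: [179.9, -0.1, -94.7]
force: [-0.5, -0.1, 0.2]
opening: 0.0871
gripper_force: 0.0
```

```bash
python3 - <<'E'
from plant import ctrl;from h import *;import pickle
th,t=pickle.load(open("guard.pkl","rb"));inv=lambda p:G(np.r_[p[:2]-t,p[2]],-th,[0,0]).round(4)
o=ctrl.get_obs();s=ctrl.snapshot("wrist");pickle.dump((s,o),open("w5.pkl","wb"))
print(o["clock"],inv(o["tool_pos"]),o["orientation"],o["joint_pos"].round(1),o["opening"])
print(go(G((0,-.031,.148),th,t),np.degrees(th)-90,o))
print(proj(s,[G(q,th,t) for q in [(0,-.031,.182),(0,-.0275,.130),(0,-.085,.158)]]).round(1).tolist(),proj(s,[o["tool_pos"]]))
cv2.imwrite("pics/w5.png",s["img"][:,:,::-1])
E
```

```text
10.1 [-0.0006 -0.0308  0.241 ] [ 1.79889956e+02 -1.31285695e-01 -9.47250238e+01] [ 46.9  21.6   4.2  -0.  -72.7 -51.7] 0.0871421370709243
[-0.0, -0.08, 9.3, 0.11, -0.13, 0.23]
[[318.7, 216.3], [318.6, 201.0], [319.0, 129.7]] [[319.91731974 252.77589363]]
```

View pics/w5.png

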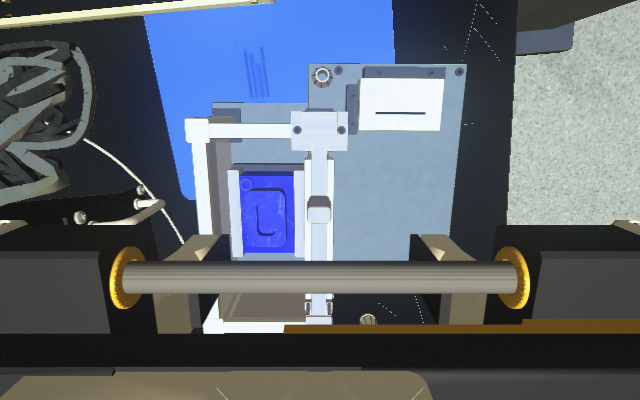

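The fingers straddle the lug line: lug top is at (319,214), keeper at (319,130), and the blank is still in its corner at (400,105). I'll descend and close.

Emit:
{"api": "send_rows", "payload": {"plan": [[[0, -0.03, 2.5, 0, 0, 0.2], [0, -0.06, 5.5, 0, 0, 0.2], [0, -0.06, 8, 0, 0, 0.2], [0, -0.06, 9.2, 0, 0, 0.2], [0, -0.06, 9.2, 0, 0, 0.2], [0, -0.06, 9.2, 0, 0, 0.2], [0, -0.06, 9.2, 0, 0, 0.2]]]}}

```text
clock: 10.73
tool_pos: [0.5947, 0.3544, 0.1526]
orientation: [-179.9, 0.1, -95.0]
force: [0.2, -0.1, -0.5]
opening: 0.0876
gripper_force: 0.0
```

Emit:
{"api": "send_rows", "payload": {"plan": [[[0, 0, 0, 0, 0, 0], [0, 0, 0, 0, 0, 0], [0, 0, 0, 0, 0, 0], [0, 0, 0, 0, 0, 0]]], "fingers": 0}}

```text
clock: 11.07
tool_pos: [0.5939, 0.354, 0.1516]
orientation: [-180.0, 0.1, -95.1]
force: [0.7, 0.3, -0.1]
opening: 0.0665
gripper_force: 0.0
```

Emit:
{"api": "send_rows", "payload": {"plan": [[[0, 0, 0, 0, 0, 0], [0, 0, 0, 0, 0, 0], [0, 0, 0, 0, 0, 0], [0, 0, 0, 0, 0, 0]]], "fingers": 0}}

```text
clock: 11.4
tool_pos: [0.5937, 0.3538, 0.1508]
orientation: [180.0, -0.0, -95.1]
force: [0.2, 0.2, -0.1]
opening: 0.04
gripper_force: 0.0
```

Emit:
{"api": "send_rows", "payload": {"plan": [[[0, 0, 0.1, 0, 0, 0], [0, 0, 0.1, 0, 0, 0], [0, 0, 0.1, 0, 0, 0], [0, 0, 0.1, 0, 0, 0], [0, 0, 0.1, 0, 0, 0], [0, 0, 0.1, 0, 0, 0]]], "fingers": 0}}

```text
clock: 11.9
tool_pos: [0.5937, 0.3537, 0.1497]
orientation: [180.0, -0.0, -95.1]
force: [-0.2, -0.8, -0.4]
opening: 0.0159
gripper_force: 30.0
```

```bash
python3 - <<'E'
from plant import ctrl;from h import *;import pickle
th,t=pickle.load(open("guard.pkl","rb"));inv=lambda p:G(np.r_[p[:2]-t,p[2]],-th,[0,0]).round(4)
o=ctrl.get_obs()
print(o["clock"],inv(o["tool_pos"]),o["orientation"],o["opening"],o["gripper_force"],o["force"],o["moment"])
E
```

```text
11.9 [ 0.0003 -0.0304  0.1497] [ 1.79990897e+02 -5.85765197e-03 -9.51112089e+01] 0.015854569282075102 29.987770915031433 [-0.24809126 -0.82227857 -0.3620905 ] [ 0.03661679 -0.05427172 -0.05143573]
```

Gripped: opening is 15.9 mm with 30 N. I'll lift it 6.5 mm and level the nose by 2°.

Emit:
{"api": "send_rows", "payload": {"plan": [[[0, 0, -0.1, 0, 0.3, 0], [0, 0, -0.2, 0, 0.6, 0], [0, 0, -0.3, 0, 0.9, 0], [0, 0, -0.4, 0, 1.2, 0], [0, 0, -0.5, 0, 1.5, 0], [0, 0, -0.6, 0, 1.8, 0], [0, 0, -0.65, 0, 2, 0], [0, 0, -0.65, 0, 2, 0]]]}}

```text
clock: 12.57
tool_pos: [0.5938, 0.354, 0.1564]
orientation: [-180.0, -2.0, -95.1]
force: [0.6, -0.8, -1.8]
opening: 0.0159
gripper_force: 30.0
```

```bash
python3 - <<'E'
from plant import ctrl;from h import *;import pickle
th,t=pickle.load(open("guard.pkl","rb"));inv=lambda p:G(np.r_[p[:2]-t,p[2]],-th,[0,0]).round(4)
o=ctrl.get_obs()
print(o["clock"],inv(o["tool_pos"]),o["orientation"],o["opening"],o["gripper_force"],o["force"],o["moment"])
E
```

```text
12.5667 [ 0.0004 -0.0301  0.1564] [-179.99293855   -2.01414654  -95.09303216] 0.015864912533745078 29.986594319343567 [ 0.64931866 -0.80643003 -1.79188552] [ 0.20463983 -0.03429542  0.0454461 ]
```

Emit:
{"api": "send_rows", "payload": {"plan": [[[-0.4, 0, -0.02, 0, 0, 0], [-0.8, 0, -0.03, 0, 0, 0], [-1.2, 0, -0.04, 0, 0, 0], [-1.6, 0, -0.06, 0, 0, 0], [-2, 0, -0.07, 0, 0, 0], [-2.4, 0, -0.08, 0, 0, 0], [-2.8, 0, -0.1, 0, 0, 0], [-3.2, 0, -0.11, 0, 0, 0]]]}}

```text
clock: 13.23
tool_pos: [0.5966, 0.3861, 0.1562]
orientation: [180.0, -2.0, -95.1]
force: [-0.4, 0.4, -1.6]
opening: 0.0156
gripper_force: 30.0
```

Emit:
{"api": "send_rows", "payload": {"plan": [[[-0.2, 0, -0.01, 0, 0, 0], [-0.2, 0, -0.01, 0, 0, 0], [-0.2, 0, -0.01, 0, 0, 0]]]}}

```text
clock: 13.48
tool_pos: [0.5967, 0.3877, 0.1562]
orientation: [180.0, -2.0, -95.1]
force: [-0.2, 0.1, -2.0]
opening: 0.0161
gripper_force: 30.0
```

```bash
python3 - <<'E'
from plant import ctrl;from h import *;import pickle
th,t=pickle.load(open("guard.pkl","rb"));inv=lambda p:G(np.r_[p[:2]-t,p[2]],-th,[0,0]).round(4)
o=ctrl.get_obs()
p=inv(o["tool_pos"]);print(o["clock"],p,o["orientation"],o["opening"],o["force"],o["moment"])
s=ctrl.snapshot("wrist");cv2.imwrite("pics/w6.png",s["img"][:,:,::-1]);pickle.dump((s,o),open("w6.pkl","wb"))
h=np.array([0,.085]);r=p[:2]-h;R0=Rt.from_euler("xyz",o["orientation"],degrees=True)
for a in range(4,33,4):
    A=np.radians(-a);c,n=np.cos(A),np.sin(A);q=h+[c*r[0]-n*r[1],n*r[0]+c*r[1]]
    d=R0.inv().apply(G((*q,p[2]),th,t)-o["tool_pos"])*100;rv=(R0.inv()*Rt.from_euler("z",-a,degrees=True)*R0).as_rotvec(degrees=True);print(a,d.round(2),rv.round(2))
E
```

```text
13.4833 [0.0004 0.0038 0.1562] [179.99164834  -2.01119825 -95.09839087] 0.0161110940057503 [-0.21920085  0.13210002 -1.99022934] [ 0.17150256 -0.00907157 -0.01608415]
4 [-0.02  0.57 -0.  ] [-0.14 -0.    4.  ]
8 [-0.08  1.13 -0.  ] [-0.28 -0.    8.  ]
12 [-0.17  1.69 -0.01] [-0.42 -0.   11.99]
16 [-0.3   2.24 -0.01] [-0.56 -0.   15.99]
20 [-0.47  2.78 -0.02] [-0.7  -0.   19.99]
24 [-0.68  3.31 -0.02] [-0.84 -0.   23.99]
28 [-0.93  3.82 -0.03] [-0.98 -0.   27.98]
32 [-1.21  4.31 -0.04] [-1.12 -0.   31.98]
```

View pics/w6.png

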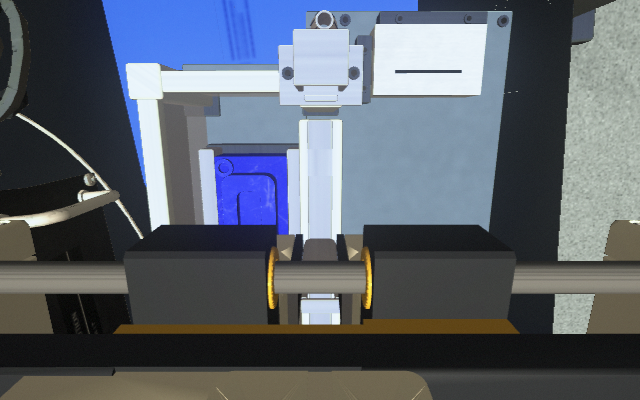

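The bolt's bar ends near (320,120), clear of the keeper at (320,75), and the blank is still in its corner at (430,60). Now I swing the gate about its hinge.

Emit:
{"api": "send_rows", "payload": {"plan": [[[0, 0.28, 0, -0.07, 0, 2], [-0.02, 0.57, 0, -0.14, 0, 4], [-0.05, 0.85, 0, -0.21, 0, 6], [-0.08, 1.13, 0, -0.28, 0, 8], [-0.12, 1.41, 0, -0.35, 0, 10], [-0.17, 1.69, 0, -0.42, 0, 12], [-0.23, 1.97, -0.01, -0.49, 0, 14], [-0.3, 2.24, -0.01, -0.56, 0, 16]]]}}

```text
clock: 14.2
tool_pos: [0.5755, 0.3919, 0.1564]
orientation: [-179.9, -2.0, -111.3]
force: [3.1, -1.5, -3.9]
opening: 0.0153
gripper_force: 30.0
```

Emit:
{"api": "send_rows", "payload": {"plan": [[[0, 0.28, 0, -0.07, 0, 2], [-0.02, 0.57, 0, -0.14, 0, 4], [-0.05, 0.85, 0, -0.21, 0, 6], [-0.08, 1.13, 0, -0.28, 0, 8], [-0.12, 1.41, 0, -0.35, 0, 10], [-0.17, 1.69, 0, -0.42, 0, 12], [-0.23, 1.97, -0.01, -0.49, 0, 14], [-0.25, 2.04, -0.01, -0.51, 0, 14.5]]]}}

```text
clock: 14.87
tool_pos: [0.5572, 0.4012, 0.1564]
orientation: [-179.9, -2.0, -125.8]
force: [4.6, -3.2, -4.0]
opening: 0.016
gripper_force: 30.0
```

Emit:
{"api": "send_rows", "payload": {"plan": [[[0, 0, 0, 0, 0, 0], [0, 0, 0, 0, 0, 0], [0, 0, 0, 0, 0, 0], [0, 0, 0, 0, 0, 0], [0, 0, 0, 0, 0, 0], [0, 0, 0, 0, 0, 0]]]}}

```text
clock: 15.37
tool_pos: [0.5573, 0.4012, 0.1564]
orientation: [-179.9, -2.0, -125.6]
force: [4.5, -3.6, -3.4]
opening: 0.0155
gripper_force: 30.0
```

```bash
python3 - <<'E'
from plant import ctrl;from h import *;import pickle
th,t=pickle.load(open("guard.pkl","rb"));inv=lambda p:G(np.r_[p[:2]-t,p[2]],-th,[0,0]).round(4)
o=ctrl.get_obs();p=inv(o["tool_pos"]);print(o["clock"],p,np.degrees(np.arctan2(-p[0],.085-p[1])),np.hypot(p[0],.085-p[1]),o["orientation"],o["opening"],o["gripper_force"],o["force"],o["moment"],abs(o["qvel"]).max())
s=ctrl.snapshot("wrist");a=cv2.resize(s["img"],None,fx=.9,fy=.9)[:240]
b=cv2.resize(ctrl.snapshot("scene")["img"][145:270,190:330],None,fx=2.9,fy=2.9,interpolation=cv2.INTER_CUBIC)[:360]
c=np.zeros((600,576,3),np.uint8);c[:240]=a;c[240:,:b.shape[1]]=b[:360]
cv2.imwrite("pics/fin.png",c[:,:,::-1])
E
```

```text
15.3667 [-0.04    0.0138  0.1564] 29.327179490456803 0.08166663945577779 [-179.94178956   -2.04144828 -125.63432003] 0.015532123497542167 29.995424151420593 [ 4.47404249 -3.61709583 -3.4496461 ] [-1.17553033 -1.6698556  -0.02749056] 0.12271682639547314
```

View pics/fin.png

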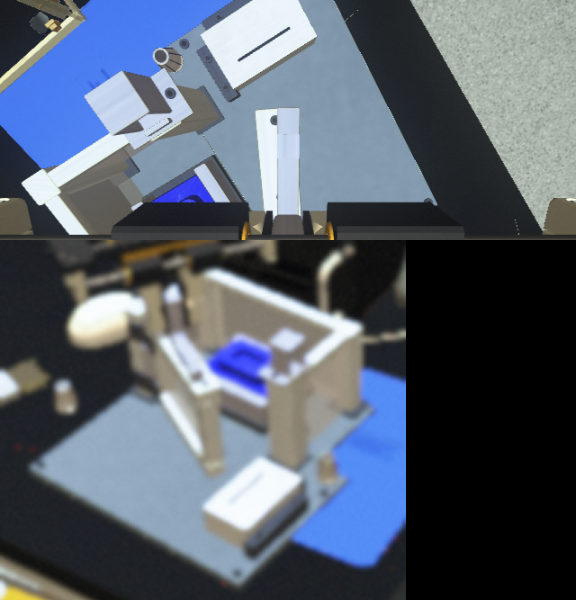

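The gate stands ajar with the blank in its corner. In the wrist view the rail's left edge, (256,112)-(263,195), slants slightly against the bar, so I'll measure the gate's own angle.

```bash
python3 - <<'E'
from plant import ctrl;from h import *;import pickle
th,t=pickle.load(open("guard.pkl","rb"));inv=lambda p:G(np.r_[p[:2]-t,p[2]],-th,[0,0])
s=ctrl.snapshot("wrist");g=cv2.GaussianBlur(cv2.cvtColor(s["img"],cv2.COLOR_RGB2GRAY),(3,3),0).astype(int)
print(g[150,278:345].tolist())
def L(rows,c0,c1,z,sgn):
    P=[]
    for r in rows:
        d=np.gradient(g[r,c0:c1].astype(float))*sgn;P.append((c0+d.argmax(),r))
    W=np.array([inv(w)[:2] for w in ray(s,P,z)]);k=np.polyfit(W[:,0],W[:,1],1);v=W[-1]-W[0]
    print([tuple(map(int,p)) for p in P],W[[0,-1]].round(4).tolist(),"angle",np.degrees(np.arctan2(1,-1/k[0]) if 0 else np.arctan(-1/k[0])).round(2))
L(range(130,215,10),278,296,.124,1)
L(range(130,215,10),322,345,.150,-1)
E
```

```text
[152, 152, 152, 151, 151, 151, 153, 178, 221, 242, 242, 242, 241, 241, 240, 240, 241, 241, 242, 243, 244, 244, 244, 244, 243, 242, 242, 242, 240, 233, 222, 217, 218, 218, 216, 213, 208, 202, 200, 201, 205, 209, 212, 213, 213, 213, 212, 212, 213, 215, 216, 218, 218, 213, 192, 164, 152, 152, 152, 152, 152, 151, 151, 150, 150, 150, 150]
[(283, 130), (284, 140), (285, 150), (286, 160), (287, 170), (288, 180), (289, 190), (290, 200), (291, 210)] [[-0.0522, -0.0462], [-0.0324, -0.0059]] angle -26.13
[(332, 130), (332, 140), (332, 150), (332, 160), (332, 170), (331, 180), (331, 190), (331, 200), (331, 210)] [[-0.0746, -0.0337], [-0.0547, -0.0004]] angle -31.17
```

The gate itself is at 26.1°, lagging by the guide play. I'll swing 4° further.

Emit:
{"api": "send_rows", "payload": {"plan": [[[0, 0.14, 0, -0.03, 0, 1], [0, 0.28, 0, -0.07, 0, 2], [-0.01, 0.43, 0, -0.1, 0, 3], [-0.02, 0.57, 0, -0.14, 0, 4], [-0.02, 0.57, 0, -0.14, 0, 4], [-0.02, 0.57, 0, -0.14, 0, 4], [-0.02, 0.57, 0, -0.14, 0, 4], [-0.02, 0.57, 0, -0.14, 0, 4]]]}}

```text
clock: 16.18
tool_pos: [0.5527, 0.4045, 0.1564]
orientation: [-179.9, -2.1, -129.6]
force: [3.7, -4.6, -3.4]
opening: 0.0161
gripper_force: 30.0
```

Emit:
{"api": "send_rows", "payload": {"plan": [[[0, 0, 0, 0, 0, 0], [0, 0, 0, 0, 0, 0], [0, 0, 0, 0, 0, 0], [0, 0, 0, 0, 0, 0], [0, 0, 0, 0, 0, 0], [0, 0, 0, 0, 0, 0]]]}}

```text
clock: 16.68
tool_pos: [0.5527, 0.4045, 0.1564]
orientation: [-179.9, -2.1, -129.6]
force: [4.2, -3.2, -3.3]
opening: 0.0162
gripper_force: 30.0
```

```bash
python3 - <<'E'
from plant import ctrl;from h import *;import pickle
th,t=pickle.load(open("guard.pkl","rb"));inv=lambda p:G(np.r_[p[:2]-t,p[2]],-th,[0,0])
o=ctrl.get_obs();s=ctrl.snapshot("wrist");g=cv2.GaussianBlur(cv2.cvtColor(s["img"],cv2.COLOR_RGB2GRAY),(3,3),0).astype(int)
P=[(278+np.gradient(g[r,278:296].astype(float)).argmax(),r) for r in range(130,215,10)]
W=np.array([inv(w)[:2] for w in ray(s,P,.124)]);print([int(p[0]) for p in P],np.degrees(np.arctan(1/np.polyfit(W[:,0],W[:,1],1)[0])))
print(o["clock"],o["tool_pos"],o["opening"],o["gripper_force"],o["force"],o["moment"],abs(o["qvel"]).max())
# blank corner check in side view-independent wrist: white contour at z=.04
m=(s["img"].min(2)>235).astype(np.uint8);m[:, :150]=0;m[140:]=0
cs,_=cv2.findContours(m,cv2.RETR_EXTERNAL,cv2.CHAIN_APPROX_NONE)
c=max(cs,key=cv2.contourArea);b=cv2.boxPoints(cv2.minAreaRect(c));print(cv2.contourArea(c),[inv(w)[:2].round(4).tolist() for w in ray(s,b,.04)])
E
```

```text
[283, 284, 285, 286, 287, 288, 289, 290, 291] 30.13623363173025
16.6833 [0.55273337 0.40451459 0.15637631] 0.01619858671835102 29.99613046646118 [ 4.19638041 -3.1578414  -3.27496561] [-1.38919284 -1.65635562 -0.06674945] 0.10023499452860543
336.5 [[-0.0893, -0.1265], [-0.1165, -0.1205], [-0.114, -0.1043], [-0.0864, -0.1102]]
```

```bash
python3 -c "
from plant import ctrl
print(ctrl.close_job())"
```

```text
the job is handed in; nothing more can be done
None
```

I handed the job in at about 17 s: the blank is square and tight in the corner of both stops, and the bolt was lifted over the lip and drawn back about 34 mm. I'm still gripping the lug with the gate held ajar at about 30° (measured 30.1°).

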